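Set the gym desk fan to blow level at low speed

TASK

Set the desk fan for the next round: swing its tipped-back head forward until it blows straight ahead, level, and slide the recessed switch in its base from off to low, the middle of the three positions. Leave the bottle, the dumbbell and the collar where they are.

Things in the scene. Friction and masses are not known exactly. Their poses are not given: they have to be found in the camera images.
- fan: Desk fan, grey base, black wire-cage head, screwed to the table (never moves), 258 mm tall when level. Origin: underside, straight below the head's middle; z up, FRONT (where it blows) is its -x, y across. Base 42 mm tall, 150 mm wide (y), x = -135 (front) to +65 mm (rear). A U-yoke of 10 mm bar in the plane x = 0 carries the head; pivots 100 to 118 mm either side of the middle, tilt axis along y at z = 168 mm.
- fan_head (a joint): Tilt of the head about the yoke axis, rad: 0 = level, blowing straight ahead; positive = tipped back, top gone to the rear (fan's +x), blowing upward; negative = nodding down. Range -0.35 to 0.70. Stiff hinge, about 0.3 N m (3 to 4 N at the rim): it stays where it is left.
- head_centre (a point): Middle of the head, on the tilt axis. Its -x is the blowing direction, z points to the head's top. Round wire cage, 180 mm diameter, solid to fingers; rim band 34 mm thick (17 mm before and behind this centre plane), front dome of 140 mm diameter reaching 29 mm forward, motor housing of 72 mm diameter reaching 67 mm back. Behind the upper rim there is free room for fingers.
- rim_top (a point): Top of the cage rim, 90 mm from the tilt axis, midway through the rim's 34 mm thickness; turns with the head.
- fan_slide (a joint): Position of the slide switch along the slot, m: 0 = off, 0.016 = low (middle of its travel), 0.032 = high (far end), growing along the fan's +y. Friction about 1.5 N, no clicks: it stays wherever it is left.
- slide_mid (a point): Middle of the slide, at deck height (z = 42 mm). Black thumb piece 48 mm long (fan's y), 29 mm wide, lying in the slot: a thumb scoop 36 mm long, 10.5 mm deep (floor at z = 31.5 mm), open to the slot's side walls, between two end ridges 6 mm thick, flush with the deck. A fingertip in the scoop pushes either ridge along the slot. A white line on the scoop floor marks its middle.
- low_mark (a point): Fixed point at deck height in the slot's middle: where the slide's middle must be for low. The slot, in the deck before the head, is 80 mm long (fan's y), 31 mm wide (x), 14 mm deep, centred here, at fan x = -105, y = 0, z = 42 mm. Small moulded marks on the deck before it, 16 mm apart: ring = off (y = -16), one pip = low (y = 0), two pips = high (y = +16).
- bottle: Steel drinking bottle, upright, 68 mm diameter, 190 mm tall; origin at the centre of its underside. Bystander.
- dumbbell: Black rubber hex dumbbell with steel grip, lying along its own x, 188 mm long, 68 mm wide, about 60 mm tall; origin at the underside of its middle. Bystander.
- collar: Black barbell collar lying flat, ring of 86 mm diameter, 36 mm tall, with a lever block on its +x side reaching 72 mm from the centre; origin at the centre of the ring's underside. Bystander.

How it is judged:
By the outcome, as a careful person would: the job done as asked, in the order asked, and still so for the second after the job is handed in, with the robot touching nothing.
It also fails if it takes over 38 s, if anything falls off the work surface, if the arm or the gripper's body presses on something with over 40 N, if the wrist force passes 120 N, or if a joint passes its speed limit or range.

ROBOT

A 6-joint arm with a two-finger parallel gripper is mounted at the origin on the work surface. World frame = base frame: x ahead of the robot, y to its left, z up, the work surface at z = 0. Lengths are in mm, angles in rad, forces in N, time in s.
With the tool pointing down it reaches from about 350 to 875 mm from the base axis. Payload 4.2 kg.
Tool frame: the origin (TCP) lies midway between the tips of the shut fingers; the grasp point (between the pads) lies 19 mm behind it; z points along the fingers, y is the line along which they close (so a half turn about z gives the same grasp; the last joint's range is limited). The gripper opens to 85 mm and grips with 20 to 120 N. Pads are 22 mm wide; open, the fingers measure 114 mm over their backs; the gripper's body (76 mm by 85 mm) begins 54 mm behind the grasp point. The pads swing forward as they close: fully open they stand 13 mm farther back than shut.
Start: joints at [1.602, 0.385, 0.008, 0, -1.194, -0.259], TCP at [141.115, 608.839, 193.412] pointing down, gripper open.
Joint ranges: [-3.14, 3.14], [-1.21, 2.06], [-1.07, 1.41], [-3.16, 2.05], [-2.99, -0.16], [-3.1, 3.1]. Speed limits (rad/s): [2.79, 2.79, 3.14, 3.14, 3.14, 3.14].

INTERFACE

Orientations are given as a unit quaternion [x, y, z, w].
In Python, from bench import read_state, get_image, job_done gives the robot as it stands.
- The arm moves only by the tool servo_tool, never from a script. Its arguments are lists of equal length, an entry for each row: "rotation": the turn, a rotation vector about the world's x, y, z scaled (see below), a list of three; "slide": the shift along the world's x, y, z scaled (see below), a list of three; "grip": the opening, from -1 (shut) to 1 (fully open). In form: {"rotation": [[rx, ry, rz], ...], "slide": [[tx, ty, tz], ...], "grip": [grip, ...]}. A call has 1 to 8 rows; each row is the pose to reach, as a shift and turn from the pose commanded when the call began, turning the shorter way round; what a row does not reach only later rows make up. The controller multiplies each number of a shift by 0.2 m and each number of a turn by 360 degrees. A row lasts 1/8 s, in which the tool goes at most 62.5 mm and 10.7 degrees, less where a joint would pass 70% of its speed; a pose out of reach is approached as far as the arm can. A call with a number of a shift or a turn outside -1 to 1 is refused whole. A call with a gripper value outside its range is refused whole. The fingers move at their own pace and stop on an object; the grip force is fixed at half the most. Time passes only in rows, so rows that repeat a pose let the fingers close. It gives the time, the measured TCP pose, the force, the opening and the grip force at its end, in the units of the state.
- read_state(): the state, without advancing time (a new reading comes with each control period).
- get_image(name): name is "side" or "top" or "wrist"; returns a dict with "image" (384x512x3 uint8, red, green, blue), "depth" (384x512 float32, mm along the optical axis (not along the pixel's ray), 0 where there is no reading), "camera_matrix" (3x3 intrinsics, pixels), "rvec" (rotation vector, rad) and "tvec" (3), from world to camera coordinates, as OpenCV has them; the wrist camera has in their place "hand_eye" (4x4, takes a point from camera to tool coordinates, whose origin is the TCP and whose axes are the flange's). Camera axes: x right, y down, z forward; pixel columns grow to the right and rows downward; lengths in mm; the calibration is good to about 2 mm. A picture is of the moment at which its call begins: read the wrist's pose just before it.
- job_done(): hands the job in; it is judged then, once.
The state is a dict: "clock": time; "joints": joint angles; "joint_vel": joint speeds; "joint_efforts": joint torques, N m; "position": TCP position; "ee_rot": TCP orientation; "contact_force": force on the tool from outside, world axes, zero at the start; "wrist_torque": the same for the moment, N m; "gripper_width": finger opening in mm; "grasp_force": force on a finger pad.
Only numpy, scipy, OpenCV 4.12 (cv2) and the standard library are available. Lean on these libraries where they do the work, as an engineer would, in place of code of your own. Each camera call takes 0.05 s, during which the arm holds its last target. There are 200 camera calls.

## Working session

There is one attempt and no reset: what is moved stays moved. The work goes in short steps, Python scripts to look and compute and a tool call to move; the robot and the scene stay as the last step left them, time stands still between calls to the robot, and variables do not carry over. Pictures are saved under pics/ and viewed, at most 10 in all, crops included, and the job is handed in when it is done.

Besides the shell and the picture viewer there is one more tool, called after "Emit:" as name(argument=value, ...) on one line, values as JSON. servo_tool: Moves the arm, as the interface text tells. Shifts and turns lie within -1 to 1; 1 stands for 0.2 m of shift or 360 degrees of turn. Its arguments: {"type":"object","properties":{"rotation":{"type":"array","items":{"type":"array","items":{"type":"number","minimum":-1,"maximum":1}}},"slide":{"type":"array","items":{"type":"array","items":{"type":"number","minimum":-1,"maximum":1}}},"grip":{"type":"array","items":{"type":"number"}}},"required":["rotation","slide","grip"]}

```bash
mkdir -p pics; cat > h.py <<'E'
import numpy as np,cv2
from bench import read_state,get_image,job_done
def pts(d):
    K=d["camera_matrix"];z=d["depth"];v,u=np.mgrid[:384,:512]
    c=np.stack([(u-K[0,2])/K[0,0]*z,(v-K[1,2])/K[1,1]*z,z],-1)
    R=cv2.Rodrigues(np.array(d["rvec"],float))[0]
    return (c-np.ravel(d["tvec"]))@R
E
python3 - <<'E'
from h import *
ims=[]
for n in("top","side"):
    d=get_image(n);np.savez(n+".npz",**d);cv2.imwrite(f"pics/{n}0.png",cv2.resize(d["image"][:,:,::-1],(800,600)))
    R=cv2.Rodrigues(np.array(d["rvec"],float))[0];print(n,-R.T@np.ravel(d["tvec"]),R[2])
print(read_state())
E
```

```text
top [ 460.66326304  -46.33719727 1177.46225194] [ 0.1196948   0.00760519 -0.99278161]
side [-113.00296996 -131.77576762  944.40230713] [ 0.67902181  0.09291402 -0.72821451]
{'clock': 0.1, 'joints': array([ 1.60158091e+00,  3.85499742e-01,  6.75206368e-03, -4.39719078e-04,
       -1.19404025e+00, -2.58575276e-01]), 'joint_vel': array([-0.00095202, -0.00293689,  0.00164205,  0.00084617, -0.00149047,
       -0.0011586 ]), 'joint_efforts': array([-8.02963514e-04, -3.93320060e+01,  1.88930190e+01,  4.19797540e+00,
       -2.56967236e-03,  6.50203432e-06]), 'position': array([141.00764652, 608.25535734, 192.41417019]), 'ee_rot': array([ 9.93511201e-01, -1.13729769e-01, -5.86534472e-05,  1.01485857e-03]), 'contact_force': array([-0.01451574,  0.26565346, -0.69476112]), 'wrist_torque': array([-0.01752025,  0.01034513,  0.04145227]), 'grasp_force': 0.0, 'gripper_width': 85.82909932942407}
```

View pics/top0.png

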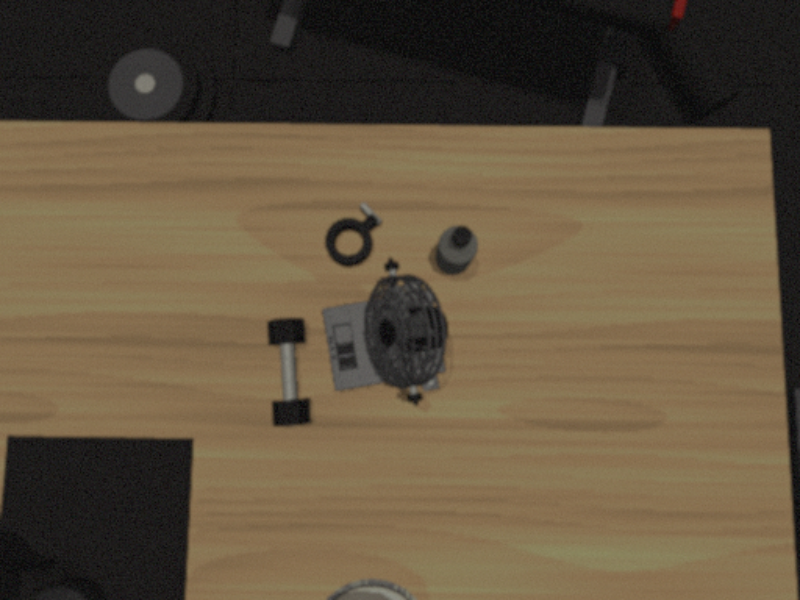

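View pics/side0.png

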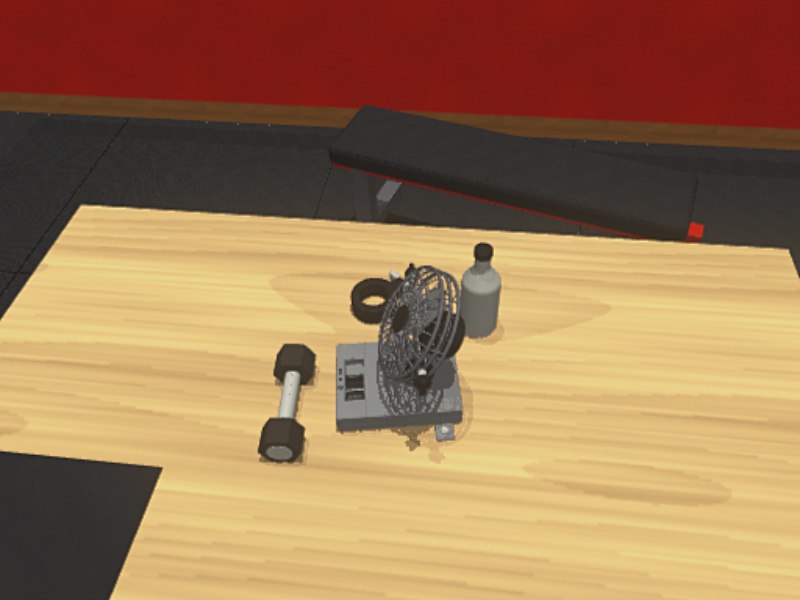

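The top view (800×600) shows the fan at about (390,335) with its front to image left, slide slot at (344,345), dumbbell at (290,370), collar at (350,242) and bottle at (457,250). The side view agrees. Next I'll take measurements and enlarge the slot.

```bash
python3 - <<'E'
from h import *
out=[]
for n,(x0,y0,x1,y1),s in(("top",(195,160,295,260),6),("side",(205,160,305,290),5)):
    d=np.load(n+".npz");P=pts(d)
    print(n)
    for u,v in [(100,300),(400,300),(400,100)]: print((u,v),P[v,u].round())
    c=d["image"][y0:y1,x0:x1,::-1];out.append(cv2.resize(c,(400,560) if n=="side" else (400,400),interpolation=cv2.INTER_CUBIC))
    m=(abs(P[...,2]-42)<5)&(d["depth"]>0)
    m&=(np.mgrid[:384,:512][1]>=x0)&(np.mgrid[:384,:512][1]<x1)&(np.mgrid[:384,:512][0]>=y0)&(np.mgrid[:384,:512][0]<y1)
    q=P[m];print(len(q),q.mean(0),cv2.minAreaRect(q[:,:2].astype(np.float32)))
    np.savetxt(n+"_deck.txt",q)
im=np.zeros((560,800,3),np.uint8);im[:400,:400]=out[0];im[:,400:]=out[1];cv2.imwrite("pics/crop.png",im)
E
```

```text
top
(100, 300) [293. 393.   7.]
(400, 300) [ 304. -449.    7.]
(400, 100) [ 888. -470.   -3.]
1638 [523.64185497  19.93766007  42.38423594] ((544.1943359375, -13.225311279296875), (241.65524291992188, 297.4076843261719), 82.80103302001953)
side
(100, 300) [345. 336.   4.]
(400, 300) [ 423. -379.   -1.]
(400, 100) [2282. -713. -734.]
2603 [516.92696565  -9.54073261  41.57565335] ((592.64404296875, -19.699295043945312), (231.50148010253906, 311.7223815917969), 88.43238830566406)
```

View pics/crop.png

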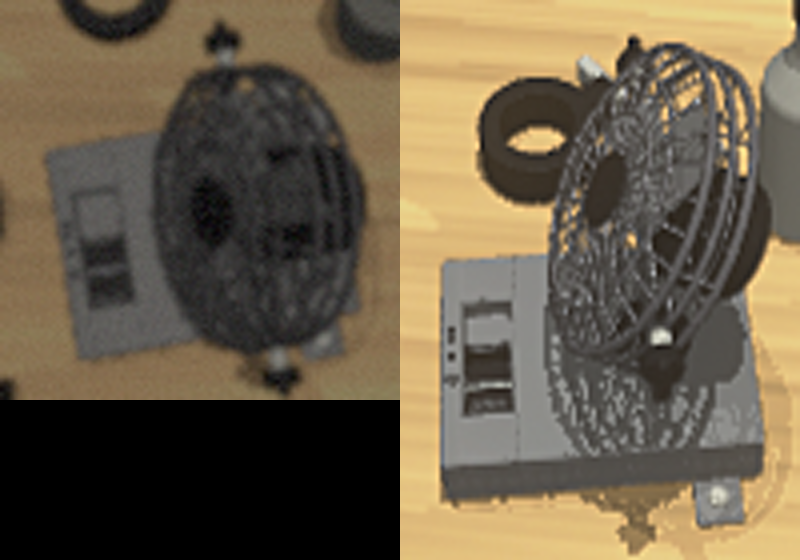

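The crop shows the deck corners and the slot. The slide sits at the ring (image-lower) end and the front faces image left, which is world +y.

```bash
cat >> h.py <<'E'
def ray(d,uv,z):
    uv=np.array(uv,float).reshape(-1,1,2)
    n=cv2.undistortPoints(uv,d["camera_matrix"],None)[:,0]
    R=cv2.Rodrigues(np.array(d["rvec"],float))[0];t=np.ravel(d["tvec"])
    o=-R.T@t;w=np.c_[n,np.ones(len(n))]@R
    return o+w*((z-o[2])/w[:,2])[:,None]
def fit(fan,wor):
    # planar rigid fit
    f=np.array(fan,float);w=np.array(wor)[:,:2];a=f-f.mean(0);b=w-w.mean(0)
    th=np.arctan2((a[:,0]*b[:,1]-a[:,1]*b[:,0]).sum(),(a*b).sum());c,s=np.cos(th),np.sin(th)
    R=np.array([[c,-s],[s,c]]);t=w.mean(0)-R@f.mean(0);return th,t,w-(f@R.T+t)
E
python3 - <<'E'
from h import *
F=[(-135,75),(-135,-75),(-120.5,40),(-89.5,40),(-120.5,-40),(-89.5,-40)]
A=[(47,155),(80,358),(70,192),(120,187),(88,310),(133,302)]
B=[(42,262),(42,466),(63,305),(111,300),(64,414),(113,411),(363,448)]
t=np.load("top.npz");s=np.load("side.npz")
a=ray(t,[(195+x/4-.5,160+y/4-.5) for x,y in A],42);b=ray(s,[(205+x/4-.5,160+y/4.308-.5) for x,y in B],42)
for w,f in((a,F),(b,F+[(65,-75)])):
    th,o,r=fit(f,w);print(np.degrees(th),o.round(1));print(r.round(1).tolist())
    R=np.array([[np.cos(th),-np.sin(th)],[np.sin(th),np.cos(th)]])
    print("low",R@[-105,0]+o)
    P=pts(t if w is a else s);q=P[(P[...,2]>60)&(P[...,2]<330)]
    q=np.c_[(q[:,:2]-o)@R,q[:,2]-168];q=q[(abs(q[:,0])<130)&(abs(q[:,1])<98)&(q[:,2]>-100)&(q[:,2]<110)]
    # tilt estimate: scan angle, score rim-like points with radius ~90 within |x|<17
    best=[]
    for T in np.arange(0,.71,.05):
        x=q[:,0]*np.cos(T)-q[:,2]*np.sin(T);z=q[:,0]*np.sin(T)+q[:,2]*np.cos(T)
        rr=np.hypot(z,q[:,1]);best.append((round(T,2),int(((abs(x)<19)&(abs(rr-88)<4)).sum())))
    print(len(q),best)
E
```

```text
-79.92507955002381 [534.1 -47.4]
[[-3.9, -1.3], [2.9, -1.7], [2.1, 2.3], [0.6, -2.1], [-1.1, 1.7], [-0.6, 1.1]]
low [515.71631898  55.96917606]
2638 [(np.float64(0.0), 155), (np.float64(0.05), 173), (np.float64(0.1), 202), (np.float64(0.15), 247), (np.float64(0.2), 330), (np.float64(0.25), 377), (np.float64(0.3), 406), (np.float64(0.35), 472), (np.float64(0.4), 534), (np.float64(0.45), 571), (np.float64(0.5), 667), (np.float64(0.55), 768), (np.float64(0.6), 784), (np.float64(0.65), 636), (np.float64(0.7), 573)]
-79.9904390623131 [535.5 -49.5]
[[-1.3, 0.2], [1.7, -1.9], [-0.8, 0.5], [0.8, 0.3], [0.5, -0.6], [0.3, -0.2], [-1.2, 1.6]]
low [517.29307932  53.86753781]
2734 [(np.float64(0.0), 217), (np.float64(0.05), 238), (np.float64(0.1), 257), (np.float64(0.15), 302), (np.float64(0.2), 379), (np.float64(0.25), 431), (np.float64(0.3), 465), (np.float64(0.35), 539), (np.float64(0.4), 586), (np.float64(0.45), 618), (np.float64(0.5), 704), (np.float64(0.55), 811), (np.float64(0.6), 838), (np.float64(0.65), 723), (np.float64(0.7), 664)]
```

Emit:
servo_tool(rotation=[[0,0,-0.186],[0,0,-0.186],[0,0,-0.186],[0,0,-0.186],[0,0,-0.186],[0,0,-0.186],[0,0,-0.186]], slide=[[1,-1,0.75],[1,-1,0.75],[1,-1,0.75],[1,-1,0.75],[1,-1,0.75],[1,-1,0.75],[1,-1,0.75]], grip=[-1,-1,-1,-1,-1,-1,-1])

```text
clock: 0.98
position: [341.8, 407.9, 343.8]
ee_rot: [0.765, -0.645, -0.0, -0.0]
contact_force: [-0.2, -0.2, 0.4]
gripper_width: -0.2
grasp_force: 0.0
```

Emit:
servo_tool(rotation=[[0,0,0],[0,0,0],[0,0,0],[0,0,0],[0,0,0]], slide=[[0.8,-1,0],[0.8,-1,0],[0.8,-1,0],[0.8,-1,0],[0.8,-1,0]], grip=[-1,-1,-1,-1,-1])

```text
clock: 1.6
position: [502.6, 205.8, 342.5]
ee_rot: [0.764, -0.645, -0.0, 0.001]
contact_force: [-0.8, 0.7, 0.1]
gripper_width: -0.0
grasp_force: 0.0
```

Emit:
servo_tool(rotation=[[0,0,0],[0,0,0],[0,0,0],[0,0,0],[0,0,0]], slide=[[0.1,-0.77,0],[0.1,-0.77,0],[0.1,-0.77,0],[0.1,-0.77,0],[0.1,-0.77,0]], grip=[-1,-1,-1,-1,-1])

```text
clock: 2.22
position: [520.9, 55.7, 343.1]
ee_rot: [0.766, -0.643, -0.0, 0.0]
contact_force: [0.2, 0.4, -0.2]
gripper_width: -0.1
grasp_force: 0.0
```

```bash
python3 - <<'E'
from h import *
s=read_state();d=get_image("wrist");np.savez("w1.npz",pos=s["position"],q=s["ee_rot"],**d)
print(d["hand_eye"].round(2),s["position"])
cv2.imwrite("pics/w1.png",cv2.resize(d["image"][:,:,::-1],(800,600)))
E
```

```text
[[-0.0000e+00 -9.5000e-01 -3.1000e-01  8.0570e+01]
 [ 1.0000e+00 -0.0000e+00 -0.0000e+00 -7.0000e-02]
 [ 0.0000e+00 -3.1000e-01  9.5000e-01 -1.7938e+02]
 [ 0.0000e+00  0.0000e+00  0.0000e+00  1.0000e+00]] [520.88254126  55.6890375  343.14221037]
```

View pics/w1.png

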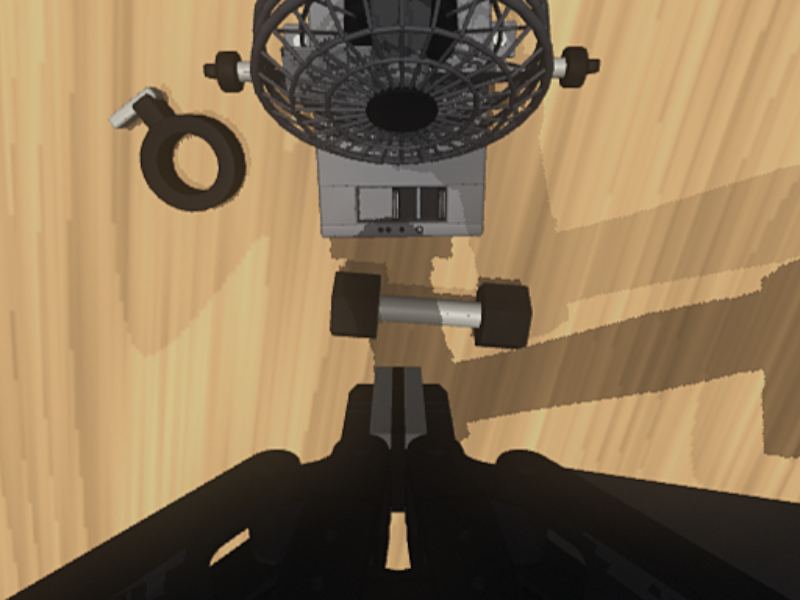

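The wrist view shows the slot corners at about (357,187), (447,187), (357,222) and (447,222), with the slide at its right (off) end. The camera sits on the fan side of the gripper, so I'll lean the tool when working the switch.

```bash
cat >> h.py <<'E'
from scipy.spatial.transform import Rotation as Ro
def wpose(d,pos,q):
    H=d["hand_eye"];R=Ro.from_quat(q).as_matrix()@H[:3,:3];t=Ro.from_quat(q).as_matrix()@H[:3,3]+pos
    return dict(camera_matrix=d["camera_matrix"],rvec=Ro.from_matrix(R.T).as_rotvec(),tvec=-R.T@t,depth=d["depth"])
TH=np.radians(-80);RF=np.array([[np.cos(TH),-np.sin(TH)],[np.sin(TH),np.cos(TH)]])
E
python3 - <<'E'
from h import *
d=dict(np.load("w1.npz"));w=wpose(d,d["pos"],d["q"])
A=np.array([(322,237),(484,236),(357,187),(357,222),(447,187),(447,222)],float)*.64-.2
F=[(-135,75),(-135,-75),(-89.5,40),(-120.5,40),(-89.5,-40),(-120.5,-40)]
a=ray(w,A,42);th,o,r=fit(F,a);print(np.degrees(th),o,r.round(1).tolist());
P=pts(w);i=(A+.5).astype(int);print([P[v+6,u+3].round(1).tolist() for u,v in i[2:3]])
o=np.array([535.5,-49])
R=RF;print("low",R@[-105,0]+o)
q=P[(P[...,2]>60)&(P[...,2]<330)];q=np.c_[(q[:,:2]-o)@R,q[:,2]-168];q=q[(abs(q[:,1])<98)&(abs(q[:,0])<130)]
for T in np.arange(.5,.7,.02):
    x=q[:,0]*np.cos(T)-q[:,2]*np.sin(T);z=q[:,0]*np.sin(T)+q[:,2]*np.cos(T);print(round(T,2),((abs(x)<18)&(abs(np.hypot(z,q[:,1])-88)<4)).sum())
E
```

```text
-79.6563938382626 [535.82676511 -48.99813111] [[-0.9, -0.6], [0.0, -0.5], [0.5, -0.2], [1.3, 0.6], [0.0, 0.1], [-0.8, 0.6]]
[[555.3, 55.2, 27.4]]
low [517.26694134  54.40481407]
0.5 2366
0.52 2384
0.54 2443
0.56 2516
0.58 2576
0.6 2442
0.62 2208
0.64 2017
0.66 1899
0.68 1796
```

Emit:
servo_tool(rotation=[[0,0,0],[0,0,0],[0,0,0],[0,0,0],[0,0,0]], slide=[[0.155,-1,0],[0.155,-1,0],[0.155,-1,0],[0.155,-1,0],[0.155,-1,0]], grip=[-1,-1,-1,-1,-1])

```text
clock: 2.9
position: [552.4, -144.7, 342.9]
ee_rot: [0.766, -0.643, -0.0, 0.0]
contact_force: [0.0, -0.1, -0.1]
gripper_width: 0.0
grasp_force: 0.0
```

Emit:
servo_tool(rotation=[[0,0,0],[0,0,0],[0,0,0],[0,0,0],[0,0,0]], slide=[[0,0,-0.3],[0,0,-0.59],[0,0,-0.59],[0.0,0,-0.59],[0.0,0.0,-0.59]], grip=[-1,-1,-1,-1,-1])

```text
clock: 3.52
position: [554.3, -144.7, 228.9]
ee_rot: [0.766, -0.642, 0.003, -0.002]
contact_force: [-0.0, 0.1, -0.0]
gripper_width: -0.0
grasp_force: 0.0
```

Emit:
servo_tool(rotation=[[0,0,0],[0,0,0],[0,0,0],[0,0,0],[0,0,0],[0,0,0],[0,0,0]], slide=[[-0.01,0.05,-0.02],[-0.02,0.1,-0.02],[-0.03,0.15,-0.02],[-0.04,0.2,-0.02],[-0.05,0.25,-0.02],[-0.055,0.295,-0.02],[-0.055,0.295,-0.02]], grip=[-1,-1,-1,-1,-1,-1,-1])

```text
clock: 4.4
position: [541.1, -85.5, 221.5]
ee_rot: [0.766, -0.642, 0.0, -0.0]
contact_force: [0.2, 0.1, -0.4]
gripper_width: -0.1
grasp_force: 0.0
```

```bash
cat >> h.py <<'E'
def tilt(n,o=(535.6,-49),pr=True):
    d=get_image(n)
    if n=="wrist":
        s=read_state();d=wpose(d,s["position"],s["ee_rot"])
    o=np.array(o);P=pts(d);q=P[(P[...,2]>60)&(P[...,2]<330)&(d["depth"]>0)];q=np.c_[(q[:,:2]-o)@RF,q[:,2]-168];q=q[(abs(q[:,1])<98)&(abs(q[:,0])<130)]
    Ts=np.arange(-.15,.7,.01);C=[]
    for T in Ts:
        x=q[:,0]*np.cos(T)-q[:,2]*np.sin(T);z=q[:,0]*np.sin(T)+q[:,2]*np.cos(T);C.append(((abs(x)<18)&(abs(np.hypot(z,q[:,1])-88)<4)).sum())
    C=np.array(C);w=C>C.max()*.93;print(n,Ts[C.argmax()].round(2),(Ts[w]*C[w]).sum()/C[w].sum(),C.max());return d
E
python3 - <<'E'
from h import *
d=tilt("side");cv2.imwrite("pics/s2.png",cv2.resize(d["image"][130:300,190:330,::-1],(494,600)));tilt("top")
print(read_state()["position"])
E
```

```text
side 0.59 0.5849991500934903 758
top 0.55 0.535185662712739 223
[541.18215572 -86.11634691 221.42669444]
```

View pics/s2.png

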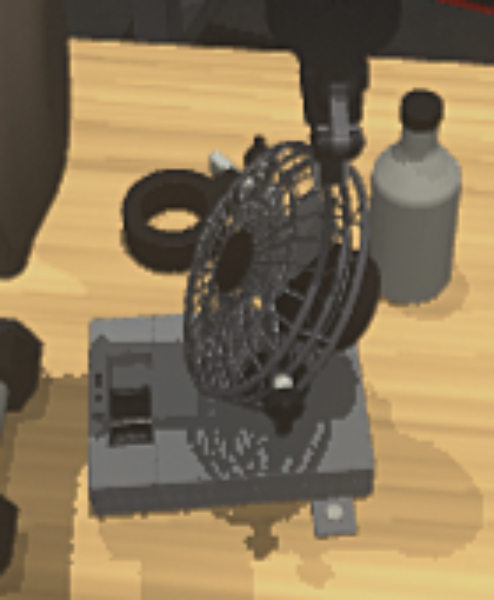

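```bash
python3 - <<'E'
from h import *
s=read_state();d=get_image("side");P=pts(d);np.savez("s2.npz",**d)
o=np.array([535.6,-49])
def pr(p): return cv2.projectPoints(np.array([p],float),d["rvec"],d["tvec"],d["camera_matrix"],None)[0].ravel().round(1)
def W(x,y,z): return [*(RF@[x,y]+o),z]
print("tcp",pr(s["position"]))
for T in(0,.3,.58):
  print(T,"rimtop",pr(W(90*np.sin(T),0,168+90*np.cos(T))),"rear edge",pr(W(17*np.cos(T)+90*np.sin(T),0,168-17*np.sin(T)+90*np.cos(T))),'bot',pr(W(-90*np.sin(T),0,168-90*np.cos(T))))
c=d["image"][155:215,235:315,::-1];cv2.imwrite("pics/s3.png",cv2.resize(c,(800,600),interpolation=cv2.INTER_CUBIC))
q=P.reshape(-1,3);f=np.c_[(q[:,:2]-o)@RF,q[:,2]];m=(abs(f[:,1])<40)&(f[:,2]>150)&(f[:,2]<300)&(abs(f[:,0])<130)
f=f[m]
for z in range(150,300,10):
    k=f[(f[:,2]>=z)&(f[:,2]<z+10)&(abs(f[:,1])<25)];print(z,len(k),np.histogram(k[:,0],np.arange(-60,110,10))[0])
E
```

```text
tcp [282.8 192.1]
0 rimtop [266.  181.6] rear edge [273.7 181.2] bot [267.  231.2]
0.3 rimtop [278.  182.2] rear edge [285.3 183.3] bot [256.4 230.9]
0.58 rimtop [288.2 184.9] rear edge [294.4 187.4] bot [247.1 228.8]
150 91 [ 0 25  5  3  1  2  7 21  0  0  0  3 18  6  0  0]
160 116 [ 0  0 27  0  3  3  3 18  6  0  6  8 38  4  0  0]
170 116 [ 0  0 26 14 10  6  8  2 15 13  7 14  1  0  0  0]
180 144 [ 0  0  0 51  7 22 23 10  2 15 14  0  0  0  0  0]
190 102 [ 0  0  0 11 43  4 12 20  8  1  3  0  0  0  0  0]
200 89 [ 0  0  0  0 18 18  4 14 21  2  5  7  0  0  0  0]
210 67 [ 0  0  0  0  0 23  7  5 24  8  0  0  0  0  0  0]
220 72 [ 0  0  0  0  0  2 28  0 20 11  6  5  0  0  0  0]
230 111 [ 0  0  0  0  0  0  4 35  5  7 10 35 15  0  0  0]
240 69 [ 0  0  0  0  0  0  0  5 16 24 22  2  0  0  0  0]
250 8 [0 0 0 0 0 0 0 0 0 8 0 0 0 0 0 0]
260 18 [0 0 0 0 0 0 0 0 4 8 6 0 0 0 0 0]
270 27 [ 0  0  0  0  0  0  0  0  2 14 11  0  0  0  0  0]
280 25 [ 0  0  0  0  0  0  0  0  2 12 11  0  0  0  0  0]
290 0 [0 0 0 0 0 0 0 0 0 0 0 0 0 0 0 0]
```

View pics/s3.png

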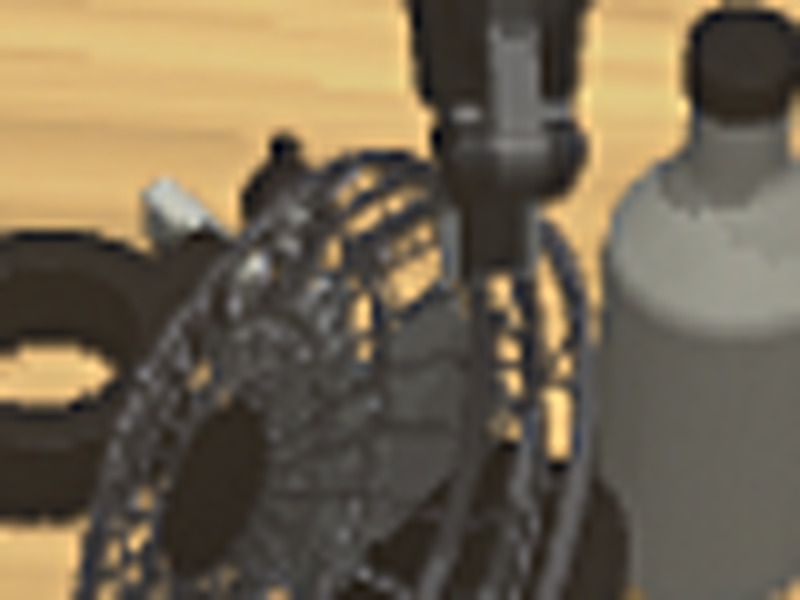

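```bash
python3 - <<'E'
from h import *
d=np.load("s2.npz");P=pts(d);o=np.array([535.6,-49])
for u in(281,284,287):
  for v in range(168,194,2):
    p=P[v,u];print(u,v,np.r_[(p[:2]-o)@RF,p[2]].round().tolist())
E
```

```text
281 168 [27.0, -56.0, 353.0]
281 170 [27.0, -59.0, 350.0]
281 172 [27.0, -62.0, 348.0]
281 174 [28.0, -50.0, 330.0]
281 176 [32.0, -14.0, 287.0]
281 178 [32.0, -14.0, 281.0]
281 180 [32.0, -14.0, 275.0]
281 182 [32.0, -12.0, 266.0]
281 184 [33.0, 1.0, 246.0]
281 186 [34.0, 8.0, 232.0]
281 188 [34.0, 4.0, 230.0]
281 190 [32.0, -15.0, 244.0]
281 192 [33.0, -2.0, 223.0]
284 168 [33.0, -57.0, 353.0]
284 170 [33.0, -60.0, 350.0]
284 172 [33.0, -63.0, 349.0]
284 174 [34.0, -49.0, 329.0]
284 176 [38.0, -16.0, 289.0]
284 178 [38.0, -14.0, 281.0]
284 180 [39.0, -11.0, 271.0]
284 182 [39.0, -10.0, 264.0]
284 184 [65.0, 230.0, 2.0]
284 186 [39.0, -7.0, 248.0]
284 188 [39.0, -11.0, 246.0]
284 190 [38.0, -19.0, 248.0]
284 192 [38.0, -22.0, 245.0]
287 168 [39.0, -56.0, 352.0]
287 170 [39.0, -60.0, 351.0]
287 172 [39.0, -62.0, 346.0]
287 174 [41.0, -46.0, 325.0]
287 176 [44.0, -14.0, 287.0]
287 178 [44.0, -15.0, 281.0]
287 180 [44.0, -17.0, 277.0]
287 182 [45.0, -13.0, 267.0]
287 184 [47.0, 5.0, 242.0]
287 186 [47.0, -2.0, 242.0]
287 188 [46.0, -4.0, 238.0]
287 190 [45.0, -13.0, 241.0]
287 192 [45.0, -18.0, 240.0]
```

```bash
python3 - <<'E'
from h import *
d=dict(np.load("w1.npz"));H=d["hand_eye"];K=d["camera_matrix"];print(K)
c=np.linalg.inv(H)@[0,0,0,1];print("tip px",(K@c[:3]/c[2])[:2], "x1.5625",(K@c[:3]/c[2])[:2]*1.5625)
w=wpose(d,np.zeros(3),[0,0,0,1]);P=pts(w)
for u in(245,262):
  for v in range(226,300,6): print(u,v,P[v,u].round().tolist())
s=read_state();d2=get_image("wrist");d2.update(pos=s["position"],q=s["ee_rot"]);np.savez("w2.npz",**d2)
cv2.imwrite("pics/w2.png",cv2.resize(d2["image"][:,:,::-1],(800,600)))
s2=np.load("s2.npz");Q=pts(s2);print("bottle z",np.sort(Q[155:215,290:320,2].ravel())[-20:].round())
E
```

```text
[[341.27177825   0.         254.28071293]
 [  0.         341.27177825 184.01198613]
 [  0.           0.           1.        ]]
tip px [254.54425323 219.1178594 ] x1.5625 [397.72539567 342.37165531]
245 226 [-167.0, -16.0, 344.0]
245 232 [-180.0, -16.0, 346.0]
245 238 [11.0, -4.0, -44.0]
245 244 [11.0, -4.0, -50.0]
245 250 [10.0, -4.0, -54.0]
245 256 [10.0, -4.0, -59.0]
245 262 [10.0, -4.0, -63.0]
245 268 [11.0, -4.0, -68.0]
245 274 [10.0, -4.0, -71.0]
245 280 [9.0, -3.0, -74.0]
245 286 [12.0, -3.0, -81.0]
245 292 [11.0, -3.0, -83.0]
245 298 [12.0, -3.0, -88.0]
262 226 [-168.0, 13.0, 346.0]
262 232 [-179.0, 13.0, 345.0]
262 238 [10.0, 3.0, -43.0]
262 244 [11.0, 3.0, -50.0]
262 250 [10.0, 3.0, -53.0]
262 256 [11.0, 3.0, -59.0]
262 262 [10.0, 3.0, -63.0]
262 268 [11.0, 3.0, -68.0]
262 274 [11.0, 3.0, -72.0]
262 280 [10.0, 3.0, -74.0]
262 286 [11.0, 2.0, -81.0]
262 292 [11.0, 2.0, -84.0]
262 298 [12.0, 2.0, -87.0]
bottle z [353. 354. 354. 360. 364. 365. 367. 369. 370. 370. 372. 944. 944. 944.
 944. 944. 944. 944. 944. 944.]
```

View pics/w2.png

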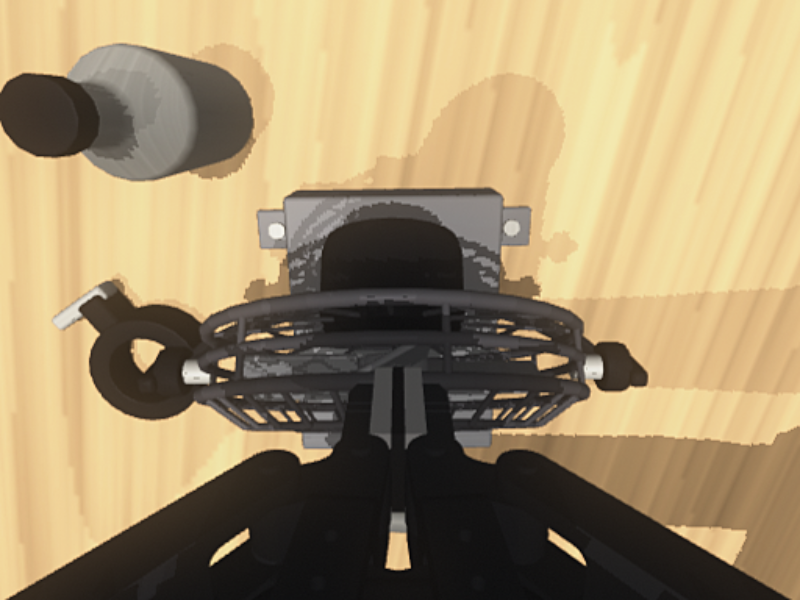

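The side and wrist depth both put the real fingertips about 41 mm behind the reported TCP, so the fingers passed over the rim and touched nothing. I'll allow for that: back off, drop lower and push again.

Emit:
servo_tool(rotation=[[0,0,0],[0,0,0],[0,0,0],[0,0,0],[0,0,0],[0,0,0]], slide=[[0,0,0.05],[0.052,-0.295,0.05],[0.052,-0.295,0.05],[0.052,-0.295,0.0],[0.052,-0.295,-0.187],[0.052,-0.295,-0.187]], grip=[-1,-1,-1,-1,-1,-1])

```text
clock: 5.35
position: [549.1, -144.2, 181.0]
ee_rot: [0.766, -0.643, -0.003, 0.002]
contact_force: [-0.3, 0.3, -0.2]
gripper_width: -0.1
grasp_force: 0.0
```

Emit:
servo_tool(rotation=[[0,0,0],[0,0,0],[0,0,0],[0,0,0],[0,0,0],[0,0,0]], slide=[[-0.01,0.06,0],[-0.018,0.1,0],[-0.022,0.125,0],[-0.026,0.15,0],[-0.03,0.17,0],[-0.03,0.17,0]], grip=[-1,-1,-1,-1,-1,-1])

```text
clock: 6.1
position: [548.5, -114.2, 189.0]
ee_rot: [0.766, -0.642, 0.006, -0.001]
contact_force: [1.3, -9.6, 7.6]
gripper_width: 0.0
grasp_force: 5.2
```

```bash
python3 - <<'E'
from h import *
tilt("side");s=read_state();print(s["position"],s["contact_force"],(s["position"][:2]-[535.6,-49])@RF)
E
```

```text
side 0.47 0.46512786885245955 779
[ 548.52464611 -114.13510691  188.82860677] [  2.33332023 -10.08223854   7.67016812] [66.38989953  1.41769908]
```

Emit:
servo_tool(rotation=[[0,0,0],[0,0,0],[0,0,0],[0,0,0],[0,0,0],[0,0,0],[0,0,0]], slide=[[-0.005,0.03,0.01],[-0.01,0.06,0.02],[-0.014,0.085,0.03],[-0.018,0.105,0.04],[-0.022,0.125,0.04],[-0.024,0.14,0.04],[-0.024,0.14,0.04]], grip=[-1,-1,-1,-1,-1,-1,-1])

```text
clock: 7.02
position: [541.5, -83.3, 193.2]
ee_rot: [0.766, -0.643, 0.001, -0.001]
contact_force: [2.0, -4.2, 3.5]
gripper_width: 0.3
grasp_force: 2.2
```

```bash
python3 - <<'E'
from h import *
tilt("side");s=read_state();x=(s["position"][:2]-[535.6,-49])@RF;print(s["position"],s["contact_force"],x)
from scipy.optimize import brentq
print(brentq(lambda T:17*np.cos(T)+90*np.sin(T)-x[0]+10.5,-.3,.7))
E
```

```text
side 0.08 0.08982902418682256 700
[541.36184218 -83.31823373 192.83829363] [ 1.42706152 -3.97925185  3.3260188 ] [34.79739604 -0.2849919 ]
0.08180506485501611
```

Emit:
servo_tool(rotation=[[0,0,0],[0,0,0],[0,0,0],[0,0,0]], slide=[[-0.003,0.018,0],[-0.006,0.032,0],[-0.006,0.036,0],[-0.006,0.036,0]], grip=[-1,-1,-1,-1])

```text
clock: 7.58
position: [539.3, -76.1, 192.0]
ee_rot: [0.766, -0.643, -0.0, 0.0]
contact_force: [-0.0, -3.7, 3.4]
gripper_width: -0.1
grasp_force: 2.3
```

```bash
cat > m.py <<'E'
from h import *
for n in("side","side","top"):tilt(n)
s=read_state();x=(s["position"][:2]-[535.6,-49])@RF;print(s["position"],s["contact_force"],x)
E
python3 m.py
```

```text
side 0.0 -0.00011550509005467615 750
side 0.0 -0.00014677481653134104 757
top -0.03 -0.025043579314352003 220
[539.26137669 -76.05848757 191.91878571] [-0.40597596 -5.20915129  3.11442558] [27.28319973 -1.09290491]
```

Emit:
servo_tool(rotation=[[0,0,0],[0,0,0],[0,0,0],[0,0,0]], slide=[[0.01,-0.06,0],[0.02,-0.1,0.0],[0.02,-0.1,0.3],[0.02,-0.1,0.3]], grip=[-1,-1,-1,-1])

```text
clock: 8.22
position: [546.4, -96.4, 256.5]
ee_rot: [0.766, -0.643, 0.004, -0.003]
contact_force: [-0.2, -0.2, -0.4]
gripper_width: -0.1
grasp_force: 0.0
```

Emit:
servo_tool(rotation=[[0,0,0],[0,0,0],[-0.049,-0.009,0],[-0.049,-0.009,0],[-0.049,-0.009,0],[-0.049,-0.009,0]], slide=[[-0.18,0.66,0],[-0.18,0.66,0],[-0.18,0.66,0],[-0.18,0.66,0],[-0.18,0.66,0],[-0.18,0.66,0]], grip=[-1,-1,-1,-1,-1,-1])

```text
clock: 8.98
position: [507.4, 36.0, 251.6]
ee_rot: [0.757, -0.635, 0.119, 0.099]
contact_force: [-0.0, -0.6, -0.6]
gripper_width: 0.1
grasp_force: 0.0
```

```bash
python3 m.py; python3 - <<'E'
from h import *
s=read_state();d=get_image("wrist");d.update(pos=s["position"],q=s["ee_rot"]);np.savez("w3.npz",**d)
cv2.imwrite("pics/w3.png",cv2.resize(d["image"][:,:,::-1],(800,600)))
print(s["ee_rot"],Ro.from_quat(s["ee_rot"]).as_matrix()[:,2],s["joints"])
E
```

```text
side -0.01 -0.005024886877827921 751
side 0.0 -0.00012066952121434224 751
top -0.03 -0.025072463768115824 609
[507.84577665  35.33245032 252.29760712] [ 0.26808985 -0.04349274 -1.05406148] [-87.87072122 -12.68839802]
[ 0.75598921 -0.63592647  0.1197393   0.09869313] [ 0.05552009 -0.30151267 -0.95184433] [ 0.57707393  0.15335318 -0.31339481  0.30364453 -1.24193527 -0.52367092]
```

View pics/w3.png

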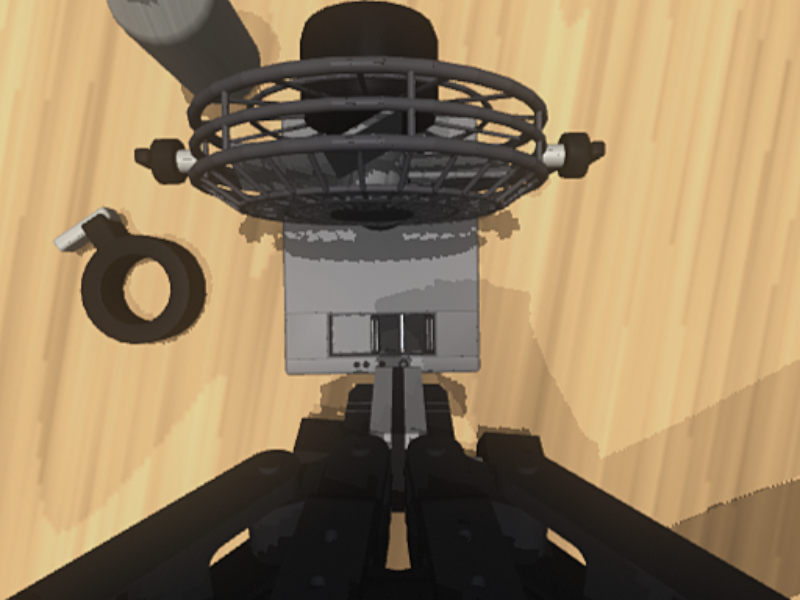

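```bash
python3 - <<'E'
from h import *
d=dict(np.load("w3.npz"));w=wpose(d,d["pos"],d["q"]);P=pts(w)
A=np.array([(285,374),(480,374),(329,313),(329,355),(435,313),(435,355)],float)*.64-.2
F=[(-135,75),(-135,-75),(-89.5,40),(-120.5,40),(-89.5,-40),(-120.5,-40)]
th,o,r=fit(F,ray(w,A,42));print(np.degrees(th),o,r.round(1).tolist())
o=np.array([535.7,-49])
def fan(p): return np.r_[(p[:2]-o)@RF,p[2]].round(1)
print("line",fan(ray(w,[(403*.64-.2,325*.64)],31.5)[0]))
f=np.concatenate([(P[...,:2]-o)@RF,P[...,2:]],-1).reshape(-1,3)
k=f[(abs(f[:,1])<30)&(f[:,2]>240)&(f[:,2]<275)&(abs(f[:,0])<40)]
for a,b in((-30,-9),(-9,9),(9,30)):
    j=k[(k[:,0]>=a)&(k[:,0]<b)];print(len(j),j.mean(0),j.max(0))
for dy in(-10,-14):
    print([fan(P[v,u]).tolist() for u,v in((240,238),(250,238))])
    break
E
```

```text
-80.05932672518814 [535.49297227 -48.90456174] [[-0.9, 0.1], [0.4, 0.5], [0.6, -0.6], [0.4, 0.4], [-0.2, -0.7], [-0.3, 0.3]]
line [-99.2 -16.1  31.5]
1360 [-16.57373985  -0.39110214 252.90096902] [ -9.09672471  29.88127629 258.28875624]
1092 [ -1.68585661  -1.89478125 253.64257729] [  8.9614256   29.88861922 257.40110063]
1204 [ 1.17875191e+01 -2.52756868e-01  2.54143300e+02] [ 15.77828492  29.99293103 258.12337912]
[[-91.5, -6.5, 297.9], [-91.7, -10.9, 296.9]]
```

The lean view shows the head level, with its hoops at equal heights of about 258 mm. The scoop's white line at (403,333) maps to y = -16, which is off. I'll lower into the scoop.

Emit:
servo_tool(rotation=[[0,0,0],[0,0,0],[0,0,0],[0,0,0],[0,0,0],[0,0,0]], slide=[[-0.008,0.011,-0.25],[-0.008,0.011,-0.5],[-0.008,0.011,-0.75],[-0.008,0.011,-1],[-0.008,0.011,-1],[-0.008,0.011,-1]], grip=[-1,-1,-1,-1,-1,-1])

```text
clock: 9.93
position: [507.5, 38.6, 53.7]
ee_rot: [0.756, -0.635, 0.121, 0.098]
contact_force: [0.3, 0.2, -0.7]
gripper_width: 0.2
grasp_force: 0.0
```

```bash
cat > t.py <<'E'
from h import *
s=read_state();d=get_image("wrist");R=Ro.from_quat(s["ee_rot"]).as_matrix();t=s["position"]-41*R[:,2]
print("tip fan",((t[:2]-[535.5,-49])@RF).round(1),t[2].round(1),s["contact_force"].round(1),s["clock"])
w=wpose(d,s["position"],s["ee_rot"]);np.savez("w.npz",**w);cv2.imwrite("pics/w_now.png",d["image"][:,:,::-1])
# fingertip in tool frame: last pad row
Q=pts(wpose(d,np.zeros(3),[0,0,0,1]));print([Q[v,245].round(1).tolist() for v in range(230,242,2)])
E
python3 t.py; python3 -c "from h import *;tilt('side')"
```

```text
tip fan [-103.7  -12.6] 92.7 [ 0.3  0.2 -0.7] 9.925
[[-16.4, -6.1, 18.8], [-17.5, -6.1, 18.1], [-19.1, -6.1, 18.5], [10.5, -4.3, -42.5], [10.2, -4.2, -43.8], [10.2, -4.2, -45.7]]
side -0.01 -0.00010927914110415627 763
```

Emit:
servo_tool(rotation=[[0,0,0],[0,0,0],[0,0,0],[0,0,0],[0,0,0],[0,0,0],[0,0,0]], slide=[[0,0,-0.12],[0,0,-0.2],[0,0,-0.24],[0,0,-0.26],[0,0,-0.275],[0,0,-0.275],[0,0,-0.275]], grip=[-1,-1,-1,-1,-1,-1,-1])

```text
clock: 10.9
position: [506.6, 38.6, -2.3]
ee_rot: [0.757, -0.635, 0.121, 0.099]
contact_force: [0.1, -0.2, 4.6]
gripper_width: 0.2
grasp_force: 2.1
```

```bash
python3 t.py; python3 -c "from h import *;tilt('side')"
```

```text
tip fan [-103.9  -13.4] 36.7 [ 0.1 -0.2  4.6] 10.9
[[7.6, -4.6, -30.6], [7.1, -4.6, -31.6], [6.3, -4.6, -32.1], [10.0, -4.3, -41.5], [10.0, -4.2, -43.5], [10.8, -4.1, -46.9]]
side -0.01 -0.004892361111110978 741
```

Emit:
servo_tool(rotation=[[0,0,0],[0,0,0],[0,0,0],[0,0,0],[0,0,0],[0,0,0],[0,0,0]], slide=[[0,0,0.008],[0.02,0.004,0.008],[0.04,0.007,0.008],[0.06,0.011,0.008],[0.08,0.014,0.008],[0.1,0.018,0.008],[0.1,0.018,0.008]], grip=[-1,-1,-1,-1,-1,-1,-1])

```text
clock: 11.88
position: [526.3, 41.9, -1.4]
ee_rot: [0.757, -0.635, 0.12, 0.099]
contact_force: [-0.1, -0.2, -0.4]
gripper_width: 0.4
grasp_force: 0.2
```

```bash
python3 t.py; python3 - <<'E'
from h import *
tilt('side')
i=cv2.imread("pics/w_now.png")[170:250,190:300];j=get_image("side")["image"][190:290,195:295,::-1]
im=np.zeros((400,800,3),np.uint8);im[:290,:399]=cv2.resize(i,(399,290),interpolation=cv2.INTER_CUBIC);im[:,400:]=cv2.resize(j,(400,400),interpolation=cv2.INTER_CUBIC);cv2.imwrite("pics/c4.png",im)
E
```

```text
tip fan [-103.7    6.6] 37.6 [-0.1 -0.2 -0.4] 11.875
[[7.4, -4.6, -30.1], [7.0, -4.6, -31.4], [5.8, -4.6, -31.2], [10.6, -4.3, -42.7], [9.7, -4.3, -43.0], [10.3, -4.2, -45.9]]
side 0.0 -0.004891668528032029 764
```

View pics/c4.png

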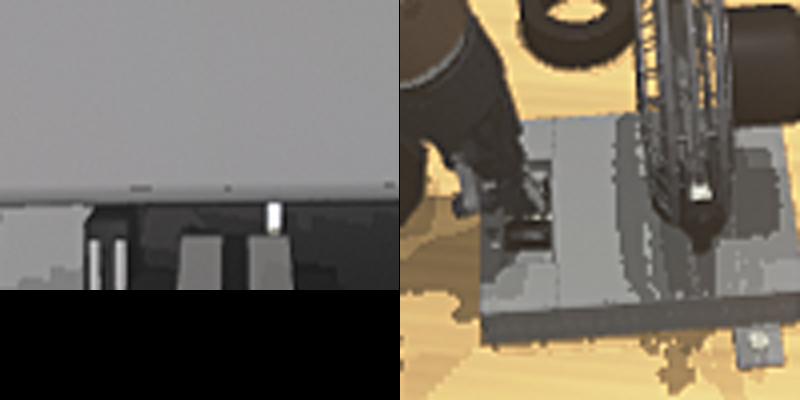

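The wrist crop shows the white line at crop x≈274 (image column about 265.5, row 229), the pads at 176–294 and the ridge at about 90–125. I'll compute the slide's position from these.

```bash
cat > l.py <<'E'
from h import *
import sys
w=dict(np.load("w.npz"));o=np.array([535.5,-49])
g=cv2.imread("pics/w_now.png")[:,:,0].astype(float)
def y(c,r,z):
    return ((ray(w,[(c,r)],z)[0][:2]-o)@RF).round(1)
row=g[227:233].mean(0);print(row[205:280].round().astype(int).tolist())
for c in map(float,sys.argv[1:]): print(c,"z31.5",y(c,230,31.5),"z42",y(c,240,42))
E
python3 l.py 265 215.5 224 238.5 271
```

```text
[148, 148, 148, 148, 148, 151, 152, 150, 115, 84, 58, 42, 45, 45, 45, 46, 47, 47, 48, 46, 39, 36, 38, 49, 53, 60, 63, 61, 61, 61, 60, 61, 61, 61, 61, 60, 60, 57, 56, 56, 56, 55, 53, 53, 54, 53, 54, 54, 55, 55, 54, 56, 55, 56, 56, 55, 54, 44, 106, 244, 250, 250, 127, 28, 50, 52, 53, 58, 59, 59, 58, 53, 53, 53, 53]
265.0 z31.5 [-93.1   1.7] z42 [-96.   2.]
215.5 z31.5 [-93.1  25.3] z42 [-96.   24.1]
224.0 z31.5 [-93.1  21.2] z42 [-96.   20.3]
238.5 z31.5 [-93.1  14.3] z42 [-96.   13.8]
271.0 z31.5 [-93.1  -1.2] z42 [-96.   -0.7]
```

Emit:
servo_tool(rotation=[[0,0,0],[0,0,0],[0,0,0],[0,0,0],[0,0,0],[0,0,0]], slide=[[0,0,0.1],[0,0,0.4],[0,0,0.7],[0,0.0,0.9],[0,0.0,0.9],[0,0.0,0.9]], grip=[-1,-1,-1,-1,-1,-1])

```text
clock: 12.78
position: [525.4, 41.6, 178.1]
ee_rot: [0.757, -0.635, 0.12, 0.1]
contact_force: [0.3, -0.1, -0.6]
gripper_width: 0.2
grasp_force: 0.0
```

```bash
python3 t.py; python3 - <<'E'
from h import *
tilt('side')
i=cv2.imread("pics/w_now.png")[160:260,180:320];cv2.imwrite("pics/c5.png",cv2.resize(i,(798,570),interpolation=cv2.INTER_CUBIC))
E
```

```text
tip fan [-103.6    5.7] 217.1 [ 0.3 -0.1 -0.6] 12.775
[[-71.8, -9.5, 132.3], [-73.5, -9.5, 131.4], [-72.5, -9.4, 124.8], [10.6, -4.3, -42.8], [10.5, -4.2, -44.4], [9.9, -4.2, -45.2]]
side 0.0 -0.00012820512820498986 768
```

View pics/c5.png

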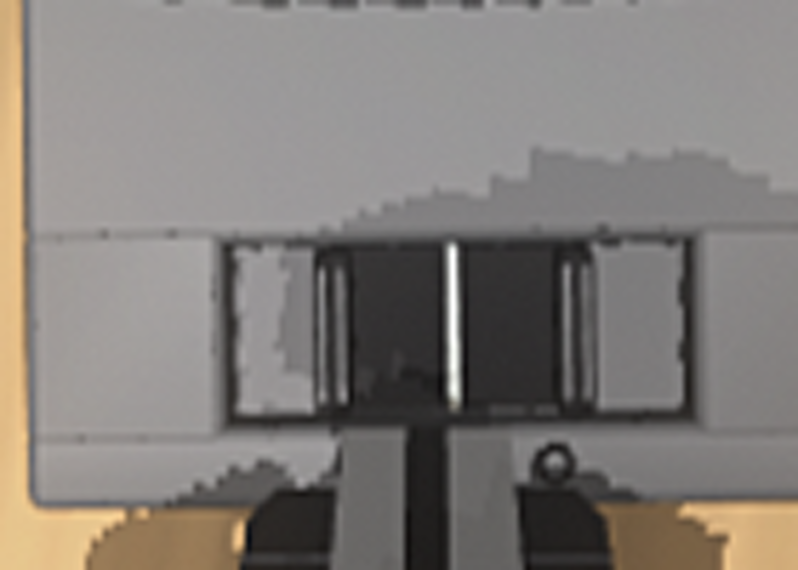

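The crop shows the slot from about x=226 to 693 (middle ≈459), the slide's ends at 316 and 597 (middle 456.5) and the white line at 454. That puts the slide within about 1 mm of low. I'll get it from the numbers.

```bash
python3 - <<'E'
from h import *
w=dict(np.load("w.npz"));o=np.array([535.5,-49])
f=lambda x,y,z:((ray(w,[(180+x/5.7-.5,160+y/5.7-.5)],z)[0][:2]-o)@RF).round(2)
for n,x,y,z in(("slotL",220,330,42),("slotR",698,330,42),("floorL",237,330,28),("floorR",685,330,28),("slL",316,330,42),("slR",597,330,42),("line",454,325,31.5),("ring",555,463,42),("deckL",32,500,42)):print(n,f(x,y,z))
E
```

```text
slotL [-104.65   41.35]
slotR [-104.66  -40.19]
floorL [-106.11   39.84]
floorR [-106.12  -39.81]
slL [-104.65   24.97]
slR [-104.65  -22.96]
line [-104.87    1.3 ]
ring [-127.36  -15.81]
deckL [-133.69   73.49]
```

```bash
python3 -c "
from bench import job_done;print(job_done())"
```

```text
the job is handed in; nothing more can be done
None
```

I handed the job in at about 13 s: the fan head measures level to within about 0.01 rad, the switch sits about 1 mm past the low mark, and the bottle, dumbbell and collar were not touched.

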